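Try parasol sleeves on a pole stub and sort them

ROBOT

A 7-joint arm with a two-finger parallel gripper is mounted at the origin on the work surface. World frame = base frame: x ahead of the robot, y to its left, z up, the work surface at z = 0. Lengths are in m, angles in rad, forces in N, time in s.
With the tool pointing down it reaches from about 0.425 to 0.875 m from the base axis. Payload 4.7 kg.
Tool frame: the origin (TCP) lies between the finger pads; the fingertips stand 19 mm ahead of it and the grasp point (between the pads) is the TCP (ctrl.tip_extent is the distance from the TCP to the fingertips, in m); z points along the fingers, y is the line along which they close (so a half turn about z gives the same grasp; the last joint's range is limited). The gripper opens to 87 mm and grips with 3 to 60 N. Pads are 19 mm wide; open, the fingers measure 117 mm over their backs; the gripper's body (75 mm by 190 mm) begins 51 mm behind the grasp point.
Start: joints at [-1.144, 0.321, -0.07, 1.45, 0.023, 1.371, -0.057], TCP at [0.261, 0.595, 0.242] pointing down, gripper open.
Joint ranges: [-2.86, 2.86], [-0.3, 2.09], [-1.38, 1.24], [0.06, 2.45], [-1.56, 4.7], [0.09, 2.05], [-2.69, 2.69]. Speed limits (rad/s): [2.57, 2.57, 3.14, 3.14, 3.14, 3.14, 3.14].

INTERFACE

Orientations are given as a rotation vector (axis times angle).
In Python, from bench import ctrl gives the robot as it stands.
- The arm moves only by the shell command python3 -m crank 'ROWS' [OPENING] [FORCE]. ROWS is JSON, a list of rows, each an object of numbers: "tx", "ty", "tz": the shift along the tool's x, y, z in mm; "turn": the turn about the tool's z in units of 5 degrees (1.0 is 5 degrees). In form: [{"tx": .., "ty": .., "tz": .., "turn": ..}, ...]. A call has 1 to 5 rows; each row is the pose to reach, as a shift and turn from the pose commanded when the call began, along the tool's axes at that moment; what a row does not reach only later rows make up. A row lasts 1/8 s, in which the tool goes at most 62.5 mm and 10.7 degrees, less where a joint would pass 70% of its speed; a pose out of reach is approached as far as the arm can. A call with a gripper value outside its range is refused whole. OPENING is the finger opening in mm, from 0 to 87, set as the call begins (- or left out, the last holds). The fingers move at their own pace and stop on an object; FORCE is the grip in N (left out, the last holds). Time passes only in rows, so rows that repeat a pose let the fingers close. It gives the time, the measured TCP pose, the force, the opening and the grip force at its end, in the units of the state.
- ctrl.get_state(): the state, without advancing time (a new reading comes with each control period).
- ctrl.get_image(name): name is "scene" or "top"; returns (picture, depth): 400x640x3 uint8, red, green, blue; 400x640 float32, m along the optical axis (not along the pixel's ray), 0 where there is no reading.
- ctrl.camera_model(name): a dict with "intrinsics" (3x3 intrinsics, pixels), "origin" and "orientation" of the camera in the world. Camera axes: x right, y down, z forward; pixel columns grow to the right and rows downward; lengths in m; the calibration is good to about 2 mm. A picture is of the moment at which its call begins. camera_model takes no time and is no camera call.
- ctrl.close_job(): hands the job in; it is judged then, once.
Trained networks look in the newest picture that a camera, given by its name, has taken for a name from the list of things; names that differ only in an ending like _2 or _b are one class to them, and where a whole thing is asked for, a point or a joint stands for the part that bears it (a point fixed in the world has none). Each returns a list of dicts, best first, with "confidence" (0 to 1); they miss things now and then, are a little off and sometimes report something else, mostly with a low value. They report only what shows in the picture. A call takes as long as a camera call. They do not tell look-alikes from the thing itself.
- ctrl.recognise(camera, query): "xyz" ([x, y, z] in m, in world coordinates, good to about 4 mm: the middle of the surface that is visible of it).
- ctrl.mark_of(camera, query): "xyz" ([x, y, z] in m, in world coordinates, good to about 4 mm: a listed point, or the origin of a listed thing).
The state is a dict: "time": time; "joint_positions": joint angles; "qd": joint speeds; "joint_torque": joint torques, N m; "position": TCP position; "tool_rot": TCP orientation; "ft_force": force on the tool from outside, world axes, zero at the start; "torque": the same for the moment, N m; "grip_width": opening from 0.0 (shut) to 1.0 (fully open); "grip_force": force on a finger pad.
Only numpy, scipy, OpenCV 4.12 (cv2) and the standard library are available. Lean on these libraries where they do the work, as an engineer would, in place of code of your own. Each camera call takes 0.05 s, during which the arm holds its last target. There are 200 camera calls.

TASK

Find out which of the three blue parasol sleeves fit our pole: one at a time, slide a sleeve lengthwise onto the level pole stub and push gently until it goes no further, then lay it flat in the green tray if it went fully home against the wooden bracket, or flat in the orange tray if it stopped at the nose. Try every sleeve, put each one away and let go of it before touching the next (two that go to the same tray lie end to end, not piled up), and do not knock the tableware about.

Things in the scene. Friction and masses are not known exactly. Their poses are not given: they have to be found in the camera images.
- sleeve_a: blue plastic octagonal sleeve lying on a flat, 90 mm long, 52 mm across flats, about 140 g; the three are alike outside. Its octagonal through bore is either 36 mm across flats, which passes the 32 mm pole, or 28 mm, which does not: find out by trying. Origin at its middle (26 mm above what it lies on); x is its long axis, near the robot's x direction; either end may go first
- sleeve_b: blue plastic octagonal sleeve lying on a flat, 90 mm long, 52 mm across flats, about 140 g; the three are alike outside. Its octagonal through bore is either 36 mm across flats, which passes the 32 mm pole, or 28 mm, which does not: find out by trying. Origin at its middle (26 mm above what it lies on); x is its long axis, near the robot's x direction; either end may go first
- sleeve_c: blue plastic octagonal sleeve lying on a flat, 90 mm long, 52 mm across flats, about 140 g; the three are alike outside. Its octagonal through bore is either 36 mm across flats, which passes the 32 mm pole, or 28 mm, which does not: find out by trying. Origin at its middle (26 mm above what it lies on); x is its long axis, near the robot's x direction; either end may go first
- gauge: wooden bracket fixed to the table: an upright 80 mm wide, 140 mm tall, foot behind it, and on its front face a level aluminium stub of parasol pole, 32 mm diameter, 85 mm long, the last 14 mm tapering to a flat 18 mm nose; nothing below the stub. Origin on the table under the front face; the stub points along -x, roughly to the robot
- gauge_nose (a point): centre of the nose end of the pole stub, on its axis, 110 mm above the table, 85 mm before gauge_home. A sleeve that is too tight stops with its end 5 to 10 mm over the nose
- gauge_home (a point): point where the stub's axis meets the front face of the upright, 110 mm above the table; axes as the bracket's. A sleeve that fits is pushed along +x until its end meets the upright, its middle then 45 mm before this point
- green_tray: green shallow open tray fixed to the table, 230 mm long (its x) by 140 mm wide (its y), walls 40 mm high and 5 mm thick, floor 5 mm thick, origin at the centre of its underside, for sleeves that fit
- orange_tray: orange shallow open tray fixed to the table, 230 mm long (its x) by 140 mm wide (its y), walls 40 mm high and 5 mm thick, floor 5 mm thick, origin at the centre of its underside, for sleeves that do not fit
- jug: red plastic jug, 190 mm tall, 124 mm across the rim, handle on its +y side, loose bystander; origin under its centre
- plates: two stacked white enamel plates with a blue rim, 212 mm across, 28 mm tall, loose bystander; origin under the centre
- sugar: glass sugar dispenser with a steel flip lid, 72 mm across, 140 mm tall, loose bystander; origin under its centre
- fork: steel fork lying flat, 195 mm long, 4 mm thick, loose bystander; origin near its middle, tines to its +x
- server: wooden salad server lying flat, 250 mm long, about 20 mm tall, loose bystander; origin near its middle, bowl to its +x
Things that resemble listed ones, but are neither listed nor needed, are in the scene too. Leave any red or yellow look-alike of the sleeve_b alone.

How it is judged:
By the outcome, as a careful person would: the job done as asked, in the order asked, and still so for the second after the job is handed in, with the robot touching nothing.
It also fails if it takes over 72 s, if anything falls off the work surface, if the arm or the gripper's body presses on something with over 40 N, if the wrist force passes 120 N, or if a joint passes its speed limit or range.

## Working session

There is one attempt and no reset: what is moved stays moved. The work goes in short steps, Python scripts to look and compute and a shell command to move; the robot and the scene stay as the last step left them, time stands still between calls to the robot, and variables do not carry over. Pictures are saved under pics/ and viewed, at most 10 in all, crops included, and the job is handed in when it is done.

```bash
mkdir -p pics; ls; cat > h.py <<'E'
import numpy as np, cv2
from scipy.spatial.transform import Rotation as R
from bench import ctrl
def cam(n):
    m=ctrl.camera_model(n);K=np.array(m["intrinsics"]);o=np.array(m["origin"]);q=np.array(m["orientation"])
    M=q if q.shape==(3,3) else (R.from_rotvec(q).as_matrix() if q.size==3 else R.from_quat(q).as_matrix())
    return K,o,M
def cloud(n,d):
    K,o,M=cam(n);v,u=np.mgrid[:d.shape[0],:d.shape[1]]
    P=np.stack([(u-K[0,2])/K[0,0]*d,(v-K[1,2])/K[1,1]*d,d],-1)
    return P@M.T+o
E
python3 - <<'E'
from h import *
for n in ("top","scene"):
    im,d=ctrl.get_image(n); cv2.imwrite(f"pics/{n}0.png",im[:,:,::-1]); np.save(n+"0.npy",d); np.save(n+"0i.npy",im)
    print(n,ctrl.camera_model(n))
for q in ("sleeve_a","gauge_nose","gauge_home","gauge","green_tray","orange_tray","jug","plates","sugar","fork","server"):
    print(q,[(np.round(r["xyz"],3).tolist(),round(r["confidence"],2)) for r in ctrl.mark_of("top",q)][:6])
s=ctrl.get_state();print(s)
E
```

```text
pics
top {'intrinsics': array([[416.91804414,   0.        , 325.20677517],
       [  0.        , 416.91804414, 196.48804052],
       [  0.        ,   0.        ,   1.        ]]), 'origin': array([ 0.38665424, -0.01762764,  1.33423437]), 'orientation': array([-2.14789002,  2.1903476 , -0.08630658])}
scene {'intrinsics': array([[449.05453319,   0.        , 318.24348588],
       [  0.        , 449.05453319, 194.27170036],
       [  0.        ,   0.        ,   1.        ]]), 'origin': array([1.28544685, 0.02472421, 0.75679622]), 'orientation': array([-1.67605379, -1.74530873,  0.8345315 ])}
sleeve_a [([0.255, 0.329, 0.022], 0.94), ([0.486, -0.144, 0.03], 0.89), ([0.484, -0.002, 0.026], 0.87), ([0.34, -0.032, 0.026], 0.73), ([0.444, 0.146, 0.024], 0.56), ([0.741, -0.289, 0.001], 0.4)]
gauge_nose [([0.635, -0.03, 0.109], 0.75)]
gauge_home [([0.721, -0.033, 0.112], 0.68)]
gauge [([0.719, -0.033, 0.002], 0.96), ([0.475, -0.348, -0.001], 0.4)]
green_tray [([0.458, 0.362, 0.002], 0.62)]
orange_tray [([0.472, -0.346, 0.0], 0.8)]
jug [([0.695, 0.334, -0.003], 0.82), ([0.443, 0.147, 0.024], 0.37)
[... 190 characters left out ...]
'time': 0.65, 'joint_positions': array([-1.14388395,  0.32094977, -0.07003996,  1.45050009,  0.02257792,
        1.37078384, -0.05687291]), 'qd': array([ 0.00107961, -0.00034169,  0.00086177, -0.0001558 , -0.00033841,
        0.00047888,  0.00193526]), 'joint_torque': array([-3.26393383e-04, -4.90871859e+01, -4.02779924e-01, -3.12668502e+01,
       -6.36078604e-02,  3.35074717e-02,  1.24882931e-05]), 'position': array([0.2608305 , 0.59539862, 0.24161865]), 'tool_rot': array([6.43858745e-01, 3.07483508e+00, 2.09772779e-04]), 'ft_force': array([ 0.10762302,  0.55361469, -0.27974813]), 'torque': array([ 0.00185701,  0.01464027, -0.01759359]), 'grip_force': 0.0, 'grip_width': 0.9969919292067283}
```

View pics/top0.png

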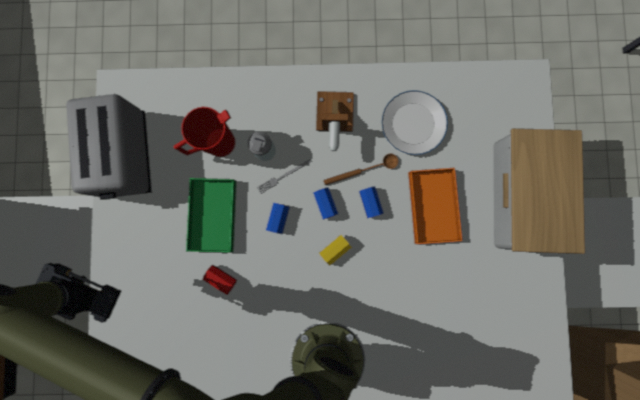

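View pics/scene0.png

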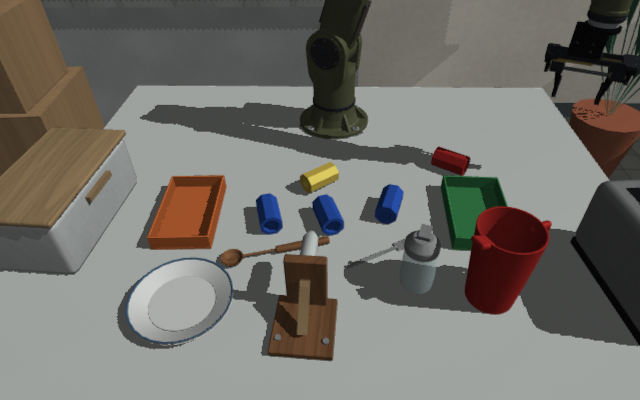

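Top view: the three blue octagonal bodies at (278,218), (326,204) and (372,202) are the sleeves. The red one at (220,279) and the yellow one at (335,250) are look-alikes. The pole runs from (334,150) to the bracket at (336,110), with the green tray at (212,215) and the orange tray at (436,206). I'll check the candidates in an enlarged crop and measure.

```bash
python3 - <<'E'
from h import *
im=np.load("top0i.npy");cv2.imwrite("pics/crop1.png",cv2.resize(im[80:270,180:400,::-1],None,fx=3.5,fy=3,interpolation=cv2.INTER_CUBIC)[:600,:800])
for n in("top","scene"):
    im=np.load(n+"0i.npy");d=np.load(n+"0.npy");P=cloud(n,d)
    h=cv2.cvtColor(im,cv2.COLOR_RGB2HSV)
    def comp(lo,hi,s=120):
        m=((h[...,0]>=lo)&(h[...,0]<=hi)&(h[...,1]>s)&(h[...,2]>40)&(d>0)&(P[...,2]>-.02)&(P[...,2]<.2)).astype(np.uint8)
        k,l,st,c=cv2.connectedComponentsWithStats(m)
        return [(l==i,c[i]) for i in range(1,k) if st[i,4]>150]
    for nm,lo,hi in(("blue",105,130),("green",45,80),("orange",5,16)):
        for m,c in comp(lo,hi):
            Q=P[m]; top=Q[Q[:,2]>np.percentile(Q[:,2],95)-.006]
            (cx,cy),(w,hh),a=cv2.minAreaRect((top[:,:2]*1000).astype(np.float32))
            print(n,nm,np.round(c),len(Q),"ztop",np.percentile(Q[:,2],[50,95]).round(3),"rect",round(cx,1),round(cy,1),round(w,1),round(hh,1),round(a,1))
    # pole
    Q=P[(P[...,0]>.62)&(P[...,0]<.705)&(abs(P[...,1]+.03)<.03)&(P[...,2]>.07)&(P[...,2]<.15)&(d>0)]
    print("pole",len(Q),"zmax",np.percentile(Q[:,2],[50,98]).round(4))
    for x in np.arange(.62,.71,.01):
        q=Q[(Q[:,0]>=x)&(Q[:,0]<x+.01)]
        if len(q)>5: print(round(x,3),len(q),"y",q[:,1].min().round(4),q[:,1].max().round(4),q[:,1].mean().round(4),"z",q[:,2].max().round(4))
    B=P[(P[...,0]>.69)&(P[...,0]<.86)&(abs(P[...,1]+.03)<.07)&(P[...,2]>.128)&(P[...,2]<.16)&(d>0)]
    (cx,cy),(w,hh),a=cv2.minAreaRect((B[:,:2]*1000).astype(np.float32));print("upright top",len(B),np.median(B[:,2]),B.min(0),B.max(0),cx,cy,w,hh,a)
    F=P[(P[...,0]>.70)&(P[...,0]<.86)&(abs(P[...,1]+.03)<.07)&(P[...,2]>.012)&(P[...,2]<.05)&(d>0)]
    (cx,cy),(w,hh),a=cv2.minAreaRect((F[:,:2]*1000).astype(np.float32));print("foot",len(F),cx,cy,w,hh,a)
E
```

```text
top blue [371. 202.] 457 ztop [0.05  0.056] rect 485.0 -147.0 87.3 33.2 13.8
top blue [325. 203.] 441 ztop [0.05  0.056] rect 484.8 -4.3 87.1 34.7 18.2
top blue [277. 218.] 450 ztop [0.05  0.056] rect 441.5 147.6 34.2 85.5 76.3
top green [212. 215.] 2983 ztop [0.007 0.039] rect 456.0 355.7 139.0 226.8 87.5
top orange [335. 109.] 960 ztop [0.018 0.142] rect 730.1 -36.5 79.1 21.2 87.1
top orange [435. 206.] 3439 ztop [0.007 0.041] rect 470.3 -346.0 228.3 141.5 2.9
pole 246 zmax [0.1239 0.1303]
0.63 14 y -0.0423 -0.0243 -0.0322 z 0.1261
0.64 34 y -0.0484 -0.0187 -0.0335 z 0.1298
0.65 37 y -0.0486 -0.0187 -0.0332 z 0.1304
0.66 37 y -0.0488 -0.0189 -0.0338 z 0.1299
0.67 36 y -0.0489 -0.0191 -0.0343 z 0.134
0.68 36 y -0.0492 -0.0193 -0.0342 z 0.1299
0.69 36 y -0.0495 -0.0195 -0.0352 z 0.1305
0.7 16 y -0.0495 -0.0227 -0.0353 z 0.1327
upright top 226 0.14005942537371374 [ 0.69285747 -0.0762222   0.12805685] [0.74228702 0.00332368 0.14617755] 716.2787475585938 -35.84334182739258 79.56697845458984 48.16101837158203 86.05033874511719
foot 956 785.7596435546875 -39.490203857421875 119.8310928344
[... 573 characters left out ...]
ct 731.7 -37.7 76.7 19.8 86.5
pole 350 zmax [0.1222 0.1261]
0.63 8 y -0.0402 -0.0241 -0.0314 z 0.1207
0.64 17 y -0.0458 -0.0196 -0.0326 z 0.1248
0.65 53 y -0.0476 -0.0174 -0.0312 z 0.1273
0.66 62 y -0.049 -0.0187 -0.0322 z 0.1269
0.67 60 y -0.0495 -0.0186 -0.0332 z 0.1265
0.68 66 y -0.0507 -0.0196 -0.0326 z 0.1264
0.69 57 y -0.0503 -0.0197 -0.0344 z 0.1274
0.7 27 y -0.0475 -0.0208 -0.0339 z 0.1255
upright top 485 0.13827701176663065 [ 0.71949626 -0.07744613  0.12810923] [0.74307816 0.00317287 0.14229817] 731.0777587890625 -37.1459846496582 80.40289306640625 22.389375686645508 88.55692291259766
foot 3470 786.123046875 -39.686771392822266 119.67684936523438 129.76449584960938 87.07109069824219
```

View pics/crop1.png

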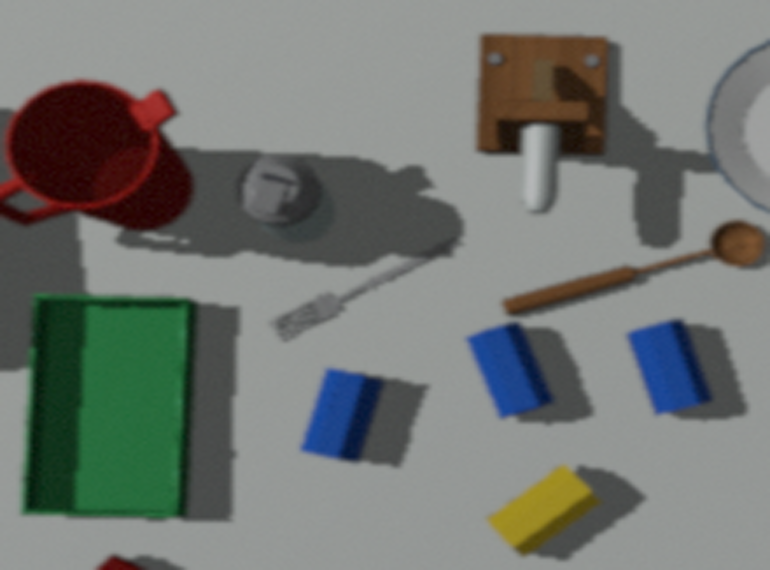

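The crop confirms that the three plain blue octagonal bars are the sleeves, with the yellow one below them a different colour. The measured sizes agree: tops at 52 mm, length about 90 mm, tray rims at 40 mm, and pole width about 31 mm with its axis at about -2.8°. I'll write the waypoint planner and approach the left sleeve.

```bash
cat > plan.py <<'E'
"""plan.py 'x,y,z,yawdeg' ... (mm, deg of tool x mod 180): shifts per call, each from the previous waypoint"""
import sys; from h import *
s=ctrl.get_state();p=np.array(s["position"])*1000;M=R.from_rotvec(s["tool_rot"]).as_matrix()
def yaw(M): return np.degrees(np.arctan2(M[1,0],M[0,0]))
print("now",p.round(1),"yaw",yaw(M).round(2),"t",s["time"],"j7",s["joint_positions"][6].round(2),"tilt",np.degrees(np.arccos(-M[2,2])).round(2))
for a in sys.argv[1:]:
    q=np.array([float(v) for v in a.split(",")]); d=M.T@(q[:3]-p); dy=(q[3]-yaw(M)+90)%180-90
    print(a,"tx %.1f ty %.1f tz %.1f turn %.2f rows %.1f"%(*d,-dy/5,max(np.linalg.norm(d)/62.5,abs(dy)/10.7)))
    M=R.from_euler("z",dy,degrees=True).as_matrix()@M; p=q[:3]
E
python3 plan.py 350,370,200,165 442,147,150,165 442,147,26,165
```

```text
now [260.8 595.4 241.6] yaw 156.35 t 0.65 j7 -0.06 tilt 0.01
350,370,200,165 tx -172.1 ty -170.7 tz 41.6 turn -1.73 rows 3.9
442,147,150,165 tx -146.6 ty -191.6 tz 50.0 turn 0.00 rows 3.9
442,147,26,165 tx 0.0 ty -0.0 tz 124.0 turn -0.00 rows 2.0
```

```bash
python3 -m crank '[{"tx":-43,"ty":-43,"tz":10,"turn":-0.4},{"tx":-86,"ty":-86,"tz":21,"turn":-0.9},{"tx":-129,"ty":-129,"tz":31,"turn":-1.3},{"tx":-172,"ty":-171,"tz":42,"turn":-1.7},{"tx":-172,"ty":-171,"tz":42,"turn":-1.7}]' 72 35
python3 -m crank '[{"tx":-36,"ty":-48,"tz":12},{"tx":-73,"ty":-96,"tz":25},{"tx":-110,"ty":-144,"tz":38},{"tx":-147,"ty":-192,"tz":50},{"tx":-147,"ty":-192,"tz":50}]'
python3 plan.py 442,147,26,165
```

```text
time: 1.27
position: [0.3523, 0.3644, 0.199]
tool_rot: [0.427, 3.112, -0.004]
ft_force: [-0.7, 1.1, 0.1]
grip_width: 0.825
grip_force: 0.0
now [352.3 364.4 199. ] yaw 164.36 t 1.275 j7 0.44 tilt 0.14
442,147,26,165 tx -144.9 ty -184.8 tz 173.5 turn -0.13 rows 4.7$[0]: bad value
```

```bash
python3 -m crank '[{"tx":-36,"ty":-47,"tz":12,"turn":0},{"tx":-73,"ty":-94,"tz":25,"turn":0},{"tx":-110,"ty":-141,"tz":38,"turn":0},{"tx":-145,"ty":-188,"tz":50,"turn":-0.1},{"tx":-145,"ty":-188,"tz":50,"turn":-0.1}]' 
python3 plan.py 442,147,26,165
```

```text
time: 1.9
position: [0.4417, 0.1465, 0.1492]
tool_rot: [-0.413, -3.114, 0.002]
ft_force: [0.1, 0.9, 0.8]
grip_width: 0.825
grip_force: 0.0
now [441.7 146.5 149.2] yaw 164.91 t 1.9 j7 0.93 tilt 0.07
442,147,26,165 tx -0.1 ty 0.8 tz 123.2 turn -0.02 rows 2.0
```

```bash
python3 -m crank '[{"tx":0,"ty":0.5,"tz":55,"turn":0},{"tx":0,"ty":0.5,"tz":105,"turn":0},{"tx":0,"ty":0.5,"tz":123,"turn":0},{"tx":0,"ty":0.5,"tz":123,"turn":0}]' 
python3 -m crank '[{"tx":0,"ty":0,"tz":0,"turn":0},{"tx":0,"ty":0,"tz":0,"turn":0},{"tx":0,"ty":0,"tz":0,"turn":0},{"tx":0,"ty":0,"tz":0,"turn":0}]' 40 35
python3 plan.py 442,147,110,165 555,-28.4,110,177.2
```

```text
time: 2.4
position: [0.4395, 0.1521, 0.0255]
tool_rot: [-0.397, -3.114, 0.002]
ft_force: [-0.2, -0.4, 0.6]
grip_width: 0.829
grip_force: 0.0
time: 2.9
position: [0.4414, 0.1512, 0.0276]
tool_rot: [0.401, 3.115, 0.002]
ft_force: [-1.0, -0.7, 5.7]
grip_width: 0.593
grip_force: 35.0
now [441.4 151.2  27.6] yaw 165.34 t 2.9 j7 0.98 tilt 0.1
442,147,110,165 tx -1.7 ty -3.8 tz -82.4 turn 0.07 rows 1.3
555,-28.4,110,177.2 tx -154.5 ty -140.2 tz 0.0 turn -2.44 rows 3.3
```

```bash
python3 -m crank '[{"tx":-1,"ty":-2,"tz":-45,"turn":0},{"tx":-1,"ty":-3,"tz":-84,"turn":0},{"tx":-1,"ty":-3,"tz":-84,"turn":0}]' 
python3 -m crank '[{"tx":0,"ty":0,"tz":0,"turn":0},{"tx":0,"ty":0,"tz":0,"turn":0}]'
python3 plan.py 555,-28.4,110,177.2
```

```text
time: 3.28
position: [0.4431, 0.1487, 0.1135]
tool_rot: [0.4, 3.111, 0.007]
ft_force: [-0.3, -0.2, -1.0]
grip_width: 0.592
grip_force: 35.0
time: 3.52
position: [0.4397, 0.1473, 0.109]
tool_rot: [-0.4, -3.114, 0.003]
ft_force: [-0.0, 0.5, -0.9]
grip_width: 0.6
grip_force: 35.0
now [439.7 147.3 109. ] yaw 165.35 t 3.525 j7 0.95 tilt 0.17
555,-28.4,110,177.2 tx -156.0 ty -140.9 tz -1.1 turn -2.37 rows 3.4
```

```bash
python3 -m crank '[{"tx":-40,"ty":-36,"tz":0,"turn":-0.6},{"tx":-80,"ty":-72,"tz":-1,"turn":-1.2},{"tx":-120,"ty":-108,"tz":-1,"turn":-1.8},{"tx":-148,"ty":-133,"tz":-1,"turn":-2.2},{"tx":-156,"ty":-141,"tz":-1,"turn":-2.4}]' 
for i in 1 2 3; do python3 -m crank '[{"tx":0,"ty":0,"tz":0,"turn":0},{"tx":0,"ty":0,"tz":0,"turn":0}]' | sed -n 1,4p; done
python3 plan.py 555,-28.4,110,177.2
python3 - <<'E'
from h import *
im,d=ctrl.get_image("scene"); cv2.imwrite("pics/s1.png",cv2.resize(im[120:320,200:440,::-1],None,fx=3,fy=3))
for n in("top","scene"):
    im,d=ctrl.get_image(n);P=cloud(n,d);h=cv2.cvtColor(im,cv2.COLOR_RGB2HSV)
    m=(h[...,0]>=105)&(h[...,0]<=130)&(h[...,1]>120)&(P[...,2]>.07)&(P[...,2]<.16)&(abs(P[...,1]+.03)<.06)&(d>0)
    Q=P[m]
    for a in np.arange(.5,.62,.01):
        q=Q[(Q[:,0]>=a)&(Q[:,0]<a+.01)]
        if len(q)>8: print(n,round(a,2),len(q),q[:,1].min().round(4),q[:,1].max().round(4),np.percentile(q[:,2],90).round(4))
    print(np.percentile(Q[:,0],[1,99]))
E
```

```text
time: 4.15
position: [0.5563, -0.0315, 0.1101]
tool_rot: [-0.078, -3.139, 0.003]
ft_force: [-0.6, 0.1, -1.4]
grip_width: 0.595
grip_force: 35.0
time: 4.4
position: [0.5553, -0.0271, 0.1106]
tool_rot: [-0.071, -3.139, -0.001]
ft_force: [0.1, -0.0, -1.6]
time: 4.65
position: [0.556, -0.0274, 0.1116]
tool_rot: [0.071, 3.141, 0.001]
ft_force: [-0.3, 0.8, -2.2]
time: 4.9
position: [0.5562, -0.028, 0.1117]
tool_rot: [0.072, 3.141, 0.0]
ft_force: [0.3, 0.1, -1.0]
now [556.2 -28.  111.7] yaw 177.36 t 4.9 j7 1.62 tilt 0.02
555,-28.4,110,177.2 tx 1.2 ty -0.4 tz 1.7 turn 0.03 rows 0.0Traceback (most recent call last):
  File "<stdin>", line 10, in <module>
    return _quantile_unchecked(
        a, q, axis, out, overwrite_input, method, keepdims, weights)
    return _ureduce(a,
                    func=_quantile_ureduce_func,
    ...<5 lines>...
                    overwrite_input=overwrite_input,
                    method=method)
    r = func(a, **kwargs)
    result = _quantile(arr,
                       quantiles=q,
    ...<2 lines>...
                       out=out,
                       weights=wgt)
    slices_having_nans = np.isnan(arr[-1, ...])
                                  ~~~^^^^^^^^^
IndexError: index -1 is out of bounds for axis 0 with size 0
```

```bash
cat > see.py <<'E'
from h import *
im,d=ctrl.get_image("scene");P=cloud("scene",d);h=cv2.cvtColor(im,cv2.COLOR_RGB2HSV)
m=(h[...,0]>=105)&(h[...,0]<=130)&(h[...,1]>120)&(P[...,2]>.075)&(P[...,2]<.16)&(abs(P[...,1]+.03)<.06)&(d>0)
Q=P[m];print(len(Q))
for a in np.arange(.5,.7,.01):
    q=Q[(Q[:,0]>=a)&(Q[:,0]<a+.01)]
    if len(q)>8: print(round(a,2),len(q),q[:,1].min().round(4),q[:,1].max().round(4),np.percentile(q[:,2],[1,90,99]).round(4))
if len(Q): print(np.percentile(Q[:,0],[1,99]).round(4))
E
python3 see.py
```

```text
916
0.51 32 -0.0464 -0.0061 [0.1258 0.1353 0.1366]
0.52 28 -0.0524 -0.0125 [0.1225 0.1363 0.1371]
0.53 20 -0.0519 -0.0034 [0.121  0.1284 0.1301]
0.54 53 -0.055 -0.005 [0.1204 0.1355 0.1365]
0.55 72 -0.0546 0.0061 [0.1139 0.1364 0.139 ]
0.56 111 -0.0614 0.0106 [0.0915 0.1357 0.1368]
0.57 102 -0.0554 0.0085 [0.0935 0.1354 0.1368]
0.58 126 -0.0544 -0.0037 [0.0934 0.1353 0.1375]
0.59 193 -0.0561 -0.0053 [0.0862 0.1344 0.1359]
0.6 179 -0.0539 -0.0052 [0.0858 0.1316 0.1362]
[0.5153 0.6032]
```

View pics/s1.png

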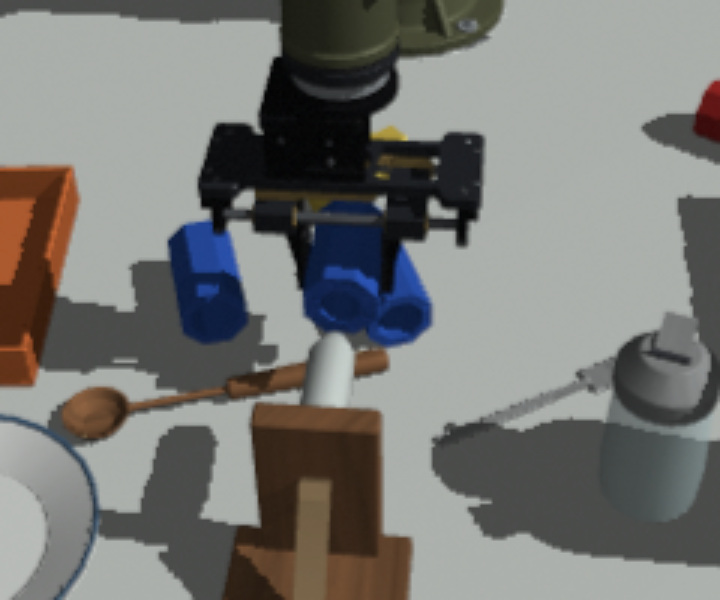

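```bash
python3 -m crank '[{"tx":-8,"ty":-0.4,"tz":1,"turn":0},{"tx":-16,"ty":-0.4,"tz":1,"turn":0},{"tx":-24,"ty":-0.4,"tz":1,"turn":0},{"tx":-30,"ty":-0.4,"tz":1,"turn":0}]' 
python3 -m crank '[{"tx":-4,"ty":0,"tz":0,"turn":0},{"tx":-8,"ty":0,"tz":0,"turn":0},{"tx":-12,"ty":0,"tz":0,"turn":0}]' 
python3 -m crank '[{"tx":-3,"ty":0,"tz":0,"turn":0},{"tx":-6,"ty":0,"tz":0,"turn":0},{"tx":-6,"ty":0,"tz":0,"turn":0}]' 
python3 plan.py
```

```text
time: 5.55
position: [0.5868, -0.03, 0.1104]
tool_rot: [0.073, 3.141, -0.0]
ft_force: [0.3, 0.4, -1.3]
grip_width: 0.597
grip_force: 35.0
time: 5.92
position: [0.5983, -0.0305, 0.1106]
tool_rot: [-0.073, -3.141, -0.0]
ft_force: [0.1, 0.7, -1.1]
grip_width: 0.599
grip_force: 35.0
time: 6.3
position: [0.602, -0.0305, 0.1102]
tool_rot: [-0.072, -3.136, -0.001]
ft_force: [-6.7, 0.6, 3.8]
grip_width: 0.596
grip_force: 35.0
now [602.  -30.5 110.2] yaw 177.36 t 6.3 j7 1.66 tilt 0.3
```

```bash
python3 -m crank '[{"tx":3,"ty":0,"tz":-1,"turn":0},{"tx":3,"ty":0,"tz":-1.5,"turn":0}]' 
python3 -m crank '[{"tx":-2,"ty":0,"tz":0,"turn":0},{"tx":-5,"ty":0,"tz":0,"turn":0},{"tx":-7,"ty":0,"tz":0,"turn":0},{"tx":-7,"ty":0,"tz":0,"turn":0}]' 
python3 plan.py;python3 see.py
```

```text
time: 6.55
position: [0.6006, -0.0305, 0.1117]
tool_rot: [-0.073, -3.14, -0.0]
ft_force: [-1.2, 0.4, -3.2]
grip_width: 0.593
grip_force: 35.0
time: 7.05
position: [0.6027, -0.0306, 0.1104]
tool_rot: [-0.072, -3.128, -0.001]
ft_force: [-15.6, 0.9, 3.4]
grip_width: 0.595
grip_force: 35.0
now [602.7 -30.6 110.4] yaw 177.35 t 7.05 j7 1.66 tilt 0.75
745
0.56 36 -0.052 -0.0066 [0.1212 0.1323 0.1342]
0.57 43 -0.0551 -0.0106 [0.1189 0.1343 0.1355]
0.58 16 -0.0546 -0.0079 [0.1191 0.1272 0.1295]
0.59 58 -0.0579 -0.0075 [0.1176 0.134  0.1355]
0.6 87 -0.0619 -0.0071 [0.1039 0.1346 0.1359]
0.61 113 -0.064 0.0076 [0.0927 0.1345 0.1359]
0.62 81 -0.0576 -0.0063 [0.1184 0.1347 0.1361]
0.63 94 -0.0586 -0.0062 [0.1091 0.1356 0.1368]
0.64 214 -0.0584 -0.0076 [0.0945 0.1336 0.1362]
[0.562  0.6487]
```

The sleeve stopped with its end about 11 mm over the nose. It was centred to within 1 mm, and a second try at 15 N moved it no further, so it doesn't fit. It goes to the orange tray.

```bash
python3 -m crank '[{"tx":15,"ty":0,"tz":0,"turn":0},{"tx":40,"ty":0,"tz":0,"turn":0},{"tx":55,"ty":0,"tz":0,"turn":0},{"tx":55,"ty":0,"tz":0,"turn":0}]' 
python3 plan.py 522.6,-343.6,115,182.8 522.6,-343.6,33,182.8
```

```text
time: 7.6
position: [0.5533, -0.0284, 0.1126]
tool_rot: [0.073, 3.139, 0.001]
ft_force: [-0.2, -0.0, -1.0]
grip_width: 0.591
grip_force: 35.0
now [553.3 -28.4 112.6] yaw 177.35 t 7.6 j7 1.62 tilt 0.09
522.6,-343.6,115,182.8 tx 16.1 ty -316.3 tz -2.7 turn -1.09 rows 5.1
522.6,-343.6,33,182.8 tx 0.1 ty -0.0 tz 82.0 turn -0.00 rows 1.3
```

```bash
python3 -m crank '[{"tx":3,"ty":-55,"tz":-1,"turn":-0.2},{"tx":6,"ty":-110,"tz":-3,"turn":-0.4},{"tx":9,"ty":-165,"tz":-3,"turn":-0.6},{"tx":12,"ty":-220,"tz":-3,"turn":-0.8},{"tx":14,"ty":-270,"tz":-3,"turn":-1.0}]' 
python3 -m crank '[{"tx":2,"ty":-40,"tz":0,"turn":-0.1},{"tx":2,"ty":-46,"tz":0,"turn":-0.1},{"tx":2,"ty":-46,"tz":0,"turn":-0.1},{"tx":2,"ty":-46,"tz":0,"turn":-0.1}]' 
python3 plan.py 522.6,-343.6,33,182.8
```

```text
time: 8.22
position: [0.5276, -0.3002, 0.1156]
tool_rot: [-0.065, 3.139, -0.003]
ft_force: [1.3, 0.3, -1.4]
grip_width: 0.596
grip_force: 35.0
time: 8.72
position: [0.5276, -0.3416, 0.1149]
tool_rot: [-0.082, 3.14, 0.002]
ft_force: [-0.3, -0.6, -1.6]
grip_width: 0.597
grip_force: 35.0
now [ 527.6 -341.6  114.9] yaw -177.0 t 8.725 j7 2.34 tilt 0.07
522.6,-343.6,33,182.8 tx 5.2 ty -1.8 tz 81.9 turn 0.04 rows 1.3
```

```bash
python3 -m crank '[{"tx":4.5,"ty":-2,"tz":40,"turn":0},{"tx":4.5,"ty":-2,"tz":70,"turn":0},{"tx":4.5,"ty":-2,"tz":80,"turn":0},{"tx":4.5,"ty":-2,"tz":82,"turn":0}]' 
python3 -m crank '[{"tx":0,"ty":0,"tz":0,"turn":0},{"tx":0,"ty":0,"tz":0.5,"turn":0}]' 
python3 plan.py
```

```text
time: 9.22
position: [0.523, -0.3449, 0.0334]
tool_rot: [-0.081, 3.14, 0.0]
ft_force: [1.0, -0.7, -1.2]
grip_width: 0.592
grip_force: 35.0
time: 9.48
position: [0.523, -0.3462, 0.0337]
tool_rot: [-0.078, 3.139, -0.002]
ft_force: [-0.7, -0.6, -1.9]
grip_width: 0.597
grip_force: 35.0
now [ 523.  -346.2   33.7] yaw -177.14 t 9.475 j7 2.39 tilt 0.12
```

```bash
python3 -m crank '[{"tx":0,"ty":0,"tz":1,"turn":0},{"tx":0,"ty":0,"tz":1.5,"turn":0}]' 
python3 -m crank '[{"tx":0,"ty":0,"tz":0,"turn":0},{"tx":0,"ty":0,"tz":0,"turn":0},{"tx":0,"ty":0,"tz":0,"turn":0}]' 66
python3 -m crank '[{"tx":0,"ty":0,"tz":-30,"turn":0},{"tx":0,"ty":0,"tz":-75,"turn":0},{"tx":0,"ty":0,"tz":-85,"turn":0}]' 
python3 plan.py 486,-147,110,194.3 486,-147,26,194.3
```

```text
time: 9.72
position: [0.5231, -0.3462, 0.0327]
tool_rot: [-0.078, 3.139, -0.001]
ft_force: [-0.8, 0.9, 6.0]
grip_width: 0.595
grip_force: 35.0
time: 10.1
position: [0.522, -0.3457, 0.0309]
tool_rot: [0.078, -3.14, -0.0]
ft_force: [0.3, 0.5, -0.6]
grip_width: 0.747
grip_force: 0.0
time: 10.48
position: [0.5237, -0.3471, 0.1193]
tool_rot: [-0.078, 3.136, -0.004]
ft_force: [0.1, -0.1, -0.4]
grip_width: 0.757
grip_force: 0.0
now [ 523.7 -347.1  119.3] yaw -177.17 t 10.475 j7 2.34 tilt 0.31
486,-147,110,194.3 tx 27.8 ty 201.8 tz 8.6 turn -2.29 rows 3.3
486,-147,26,194.3 tx 0.4 ty 0.2 tz 84.0 turn -0.00 rows 1.3
```

```bash
python3 -m crank '[{"tx":7,"ty":50,"tz":2,"turn":-0.6},{"tx":14,"ty":100,"tz":4,"turn":-1.2},{"tx":21,"ty":150,"tz":6,"turn":-1.8},{"tx":27,"ty":195,"tz":8,"turn":-2.3},{"tx":28,"ty":202,"tz":8,"turn":-2.3}]' 72
python3 -m crank '[{"tx":0,"ty":0,"tz":0,"turn":0},{"tx":0,"ty":0,"tz":0,"turn":0}]' 
cat > blobs.py <<'E'
from h import *
for n in("top","scene"):
    im,d=ctrl.get_image(n);P=cloud(n,d);h=cv2.cvtColor(im,cv2.COLOR_RGB2HSV)
    m=((h[...,0]>=105)&(h[...,0]<=130)&(h[...,1]>120)&(h[...,2]>40)&(d>0)&(P[...,2]>.01)).astype(np.uint8)
    k,l,st,c=cv2.connectedComponentsWithStats(m)
    for i in range(1,k):
        if st[i,4]<150: continue
        Q=P[l==i];z=np.percentile(Q[:,2],95);r=cv2.minAreaRect((Q[Q[:,2]>z-.006][:,:2]*1000).astype(np.float32))
        print(n,c[i].round(),"z%.3f"%z,np.round(r[0],1),np.round(r[1],1),round(r[2],1))
E
python3 blobs.py; python3 plan.py 486,-147,26,194.3
```

```text
time: 11.1
position: [0.4832, -0.1414, 0.107]
tool_rot: [0.401, -3.114, -0.004]
ft_force: [-0.1, -0.2, 1.3]
grip_width: 0.83
grip_force: 0.0
time: 11.35
position: [0.4842, -0.1471, 0.108]
tool_rot: [-0.388, 3.117, -0.001]
ft_force: [-0.7, 0.6, 0.2]
grip_width: 0.83
grip_force: 0.0
top [434. 188.] z0.061 [ 522.6 -343.5] [88.9 36. ] 5.8
top [325. 203.] z0.057 [485.2  -6.3] [87.8 37.4] 15.3
scene [268. 211.] z0.052 [ 486.2 -147.4] [94.1 33.1] 14.6
scene [327. 213.] z0.052 [486.3  -5. ] [93.2 33.8] 19.6
scene [183. 219.] z0.057 [ 524.8 -345.8] [91.3 32.7] 5.2
now [ 484.2 -147.   108. ] yaw -165.8 t 11.45 j7 2.13 tilt 0.04
486,-147,26,194.3 tx -1.7 ty -0.4 tz 82.0 turn -0.02 rows 1.3
```

The first sleeve lies flat in the orange tray, top at 57 mm. Next is the right-hand sleeve.

```bash
python3 -m crank '[{"tx":-2,"ty":0,"tz":40,"turn":0},{"tx":-2,"ty":0,"tz":72,"turn":0},{"tx":-2,"ty":0,"tz":82,"turn":0},{"tx":-2,"ty":0,"tz":82,"turn":0}]' 
python3 -m crank '[{"tx":0,"ty":0,"tz":0,"turn":0},{"tx":0,"ty":0,"tz":0,"turn":0},{"tx":0,"ty":0,"tz":0,"turn":0},{"tx":0,"ty":0,"tz":0,"turn":0}]' 40 35
python3 -m crank '[{"tx":0,"ty":0,"tz":-45,"turn":0},{"tx":0,"ty":0,"tz":-82,"turn":0},{"tx":0,"ty":0,"tz":-84,"turn":0},{"tx":0,"ty":0,"tz":-84,"turn":0}]' 
python3 plan.py 555,-28.4,111,177.2
```

```text
time: 11.95
position: [0.486, -0.1455, 0.0259]
tool_rot: [0.391, -3.116, 0.0]
ft_force: [0.6, -0.2, 1.5]
grip_width: 0.828
grip_force: 0.0
time: 12.45
position: [0.4868, -0.145, 0.0269]
tool_rot: [-0.392, 3.115, -0.0]
ft_force: [-0.5, 0.3, 5.6]
grip_width: 0.589
grip_force: 35.0
time: 12.95
position: [0.4855, -0.1445, 0.1094]
tool_rot: [0.393, -3.116, -0.001]
ft_force: [-0.7, -1.2, -1.8]
grip_width: 0.593
grip_force: 35.0
now [ 485.5 -144.5  109.4] yaw -165.64 t 12.95 j7 2.12 tilt 0.06
555,-28.4,111,177.2 tx -96.1 ty 95.3 tz -1.7 turn 3.43 rows 2.2
```

```bash
python3 -m crank '[{"tx":-28,"ty":28,"tz":-1,"turn":1},{"tx":-56,"ty":56,"tz":-2,"turn":2},{"tx":-84,"ty":84,"tz":-2,"turn":3},{"tx":-94,"ty":94,"tz":-2,"turn":3.4},{"tx":-96,"ty":95,"tz":-2,"turn":3.4}]' 
python3 -m crank '[{"tx":0,"ty":0,"tz":0,"turn":0},{"tx":0,"ty":0,"tz":0,"turn":0},{"tx":0,"ty":0,"tz":0,"turn":0},{"tx":0,"ty":0,"tz":0,"turn":0}]' 
python3 plan.py 555,-28.4,111,177.2; python3 see.py
```

```text
time: 13.58
position: [0.5546, -0.0278, 0.11]
tool_rot: [-0.068, -3.137, 0.001]
ft_force: [0.5, -0.6, -2.6]
grip_width: 0.593
grip_force: 35.0
time: 14.08
position: [0.5555, -0.0294, 0.1122]
tool_rot: [0.074, 3.14, 0.0]
ft_force: [0.5, 0.6, -1.4]
grip_width: 0.59
grip_force: 35.0
now [555.5 -29.4 112.2] yaw 177.32 t 14.075 j7 1.62 tilt 0.02
555,-28.4,111,177.2 tx 0.5 ty 1.0 tz 1.2 turn 0.02 rows 0.0
926
0.51 36 -0.0485 -0.0063 [0.1247 0.1368 0.1377]
0.52 34 -0.0543 -0.0057 [0.1218 0.1369 0.1377]
0.53 19 -0.0537 -0.0055 [0.1229 0.129  0.1308]
0.54 54 -0.0532 -0.0052 [0.1218 0.1367 0.1377]
0.55 76 -0.0567 -0.0047 [0.1194 0.1372 0.1386]
0.56 146 -0.0634 0.0085 [0.0911 0.1367 0.1416]
0.57 125 -0.0552 -0.0042 [0.0904 0.1366 0.1381]
0.58 134 -0.0568 -0.0057 [0.0901 0.1367 0.1378]
0.59 270 -0.0564 -0.0053 [0.0853 0.1356 0.1376]
0.6 30 -0.0515 -0.0053 [0.0892 0.1343 0.1363]
[0.5136 0.6008]
```

```bash
python3 -m crank '[{"tx":-8,"ty":0.3,"tz":1,"turn":0},{"tx":-16,"ty":0.3,"tz":1,"turn":0},{"tx":-24,"ty":0.3,"tz":1,"turn":0},{"tx":-30,"ty":0.3,"tz":1,"turn":0}]' 
python3 -m crank '[{"tx":-4,"ty":0,"tz":0,"turn":0},{"tx":-8,"ty":0,"tz":0,"turn":0},{"tx":-12,"ty":0,"tz":0,"turn":0}]' 
python3 -m crank '[{"tx":-3,"ty":0,"tz":0,"turn":0},{"tx":-6,"ty":0,"tz":0,"turn":0},{"tx":-8,"ty":0,"tz":0,"turn":0}]' 
python3 plan.py
```

```text
time: 14.62
position: [0.5863, -0.0301, 0.111]
tool_rot: [0.073, 3.141, -0.0]
ft_force: [-1.2, 0.5, -0.6]
grip_width: 0.589
grip_force: 35.0
time: 15.0
position: [0.5977, -0.0307, 0.1111]
tool_rot: [-0.073, -3.141, -0.0]
ft_force: [0.2, -0.5, -0.7]
grip_width: 0.59
grip_force: 35.0
time: 15.38
position: [0.6057, -0.0311, 0.1111]
tool_rot: [0.073, 3.141, 0.0]
ft_force: [0.1, 0.1, -0.7]
grip_width: 0.596
grip_force: 35.0
now [605.7 -31.1 111.1] yaw 177.35 t 15.375 j7 1.65 tilt 0.0
```

```bash
python3 -m crank '[{"tx":-5,"ty":0,"tz":0,"turn":0},{"tx":-10,"ty":0,"tz":0,"turn":0},{"tx":-15,"ty":0,"tz":0,"turn":0},{"tx":-20,"ty":0,"tz":0,"turn":0}]' 
python3 -m crank '[{"tx":-5,"ty":0,"tz":0,"turn":0},{"tx":-10,"ty":0,"tz":0,"turn":0},{"tx":-15,"ty":0,"tz":0,"turn":0},{"tx":-18,"ty":0,"tz":0,"turn":0}]' 
python3 plan.py
```

```text
time: 15.88
position: [0.6259, -0.032, 0.111]
tool_rot: [-0.073, -3.141, 0.0]
ft_force: [0.2, -0.3, -0.7]
grip_width: 0.597
grip_force: 35.0
time: 16.38
position: [0.6438, -0.0328, 0.111]
tool_rot: [0.073, 3.141, 0.0]
ft_force: [0.3, -0.6, -1.2]
grip_width: 0.591
grip_force: 35.0
now [643.8 -32.8 111. ] yaw 177.35 t 16.375 j7 1.67 tilt 0.0
```

```bash
python3 -m crank '[{"tx":-5,"ty":0,"tz":0,"turn":0},{"tx":-10,"ty":0,"tz":0,"turn":0},{"tx":-15,"ty":0,"tz":0,"turn":0},{"tx":-20,"ty":0,"tz":0,"turn":0},{"tx":-24,"ty":0,"tz":0,"turn":0}]' 
python3 -m crank '[{"tx":-3,"ty":0,"tz":0,"turn":0},{"tx":-6,"ty":0,"tz":0,"turn":0},{"tx":-8,"ty":0,"tz":0,"turn":0}]' 
python3 plan.py
```

```text
time: 17.0
position: [0.6678, -0.0339, 0.1111]
tool_rot: [0.073, 3.141, 0.0]
ft_force: [0.4, 0.3, -1.5]
grip_width: 0.596
grip_force: 35.0
time: 17.38
position: [0.6756, -0.0343, 0.1111]
tool_rot: [0.073, 3.141, 0.0]
ft_force: [-0.9, -0.8, -1.4]
grip_width: 0.592
grip_force: 35.0
now [675.6 -34.3 111.1] yaw 177.35 t 17.375 j7 1.68 tilt 0.0
```

```bash
python3 -m crank '[{"tx":-2,"ty":0,"tz":0,"turn":0},{"tx":-4,"ty":0,"tz":0,"turn":0},{"tx":-4,"ty":0,"tz":0,"turn":0}]' 
python3 plan.py
```

```text
time: 17.75
position: [0.6769, -0.0343, 0.1105]
tool_rot: [-0.073, -3.135, -0.001]
ft_force: [-7.5, 1.2, 3.0]
grip_width: 0.594
grip_force: 34.9
now [676.9 -34.3 110.5] yaw 177.32 t 17.75 j7 1.68 tilt 0.35
```

It came to rest against the upright at TCP x = 0.677, against the expected 0.676, so this one fits. I'll pull it off and take it to the green tray.

```bash
python3 -m crank '[{"tx":8,"ty":0,"tz":-0.3,"turn":0},{"tx":28,"ty":0,"tz":-0.3,"turn":0},{"tx":53,"ty":0,"tz":-0.3,"turn":0},{"tx":78,"ty":0,"tz":-0.3,"turn":0},{"tx":103,"ty":0,"tz":-0.3,"turn":0}]' 
python3 -m crank '[{"tx":22,"ty":0,"tz":0,"turn":0},{"tx":30,"ty":0,"tz":0,"turn":0},{"tx":30,"ty":0,"tz":0,"turn":0}]' 
python3 plan.py 507.5,353.4,115,177.5
```

```text
time: 18.38
position: [0.5761, -0.0297, 0.1117]
tool_rot: [0.073, 3.139, 0.0]
ft_force: [0.7, -0.1, -1.0]
grip_width: 0.592
grip_force: 35.0
time: 18.75
position: [0.547, -0.0282, 0.1118]
tool_rot: [0.073, 3.139, 0.001]
ft_force: [-0.3, -0.1, -0.9]
grip_width: 0.593
grip_force: 35.0
now [547.  -28.2 111.8] yaw 177.35 t 18.75 j7 1.62 tilt 0.1
507.5,353.4,115,177.5 tx 57.1 ty 379.4 tz -3.1 turn -0.03 rows 6.1
```

```bash
python3 -m crank '[{"tx":9,"ty":50,"tz":-1,"turn":0},{"tx":17,"ty":105,"tz":-3,"turn":0},{"tx":25,"ty":160,"tz":-3,"turn":0},{"tx":33,"ty":215,"tz":-3,"turn":0},{"tx":41,"ty":270,"tz":-3,"turn":0}]' 
python3 -m crank '[{"tx":8,"ty":55,"tz":0,"turn":0},{"tx":15,"ty":100,"tz":0,"turn":0},{"tx":16,"ty":109,"tz":0,"turn":0},{"tx":16,"ty":109,"tz":0,"turn":0},{"tx":16,"ty":109,"tz":0,"turn":0}]' 
python3 plan.py 507.5,353.4,115,177.5 507.5,353.4,33,177.5
```

```text
time: 19.38
position: [0.519, 0.2455, 0.1146]
tool_rot: [0.073, 3.139, 0.001]
ft_force: [0.2, 0.4, -0.9]
grip_width: 0.596
grip_force: 35.0
time: 20.0
position: [0.5084, 0.3508, 0.1143]
tool_rot: [0.077, 3.14, -0.002]
ft_force: [0.1, 0.5, -0.4]
grip_width: 0.594
grip_force: 35.0
now [508.4 350.8 114.3] yaw 177.19 t 20.0 j7 0.93 tilt 0.07
507.5,353.4,115,177.5 tx 1.0 ty 2.6 tz -0.7 turn -0.06 rows 0.0
507.5,353.4,33,177.5 tx 0.0 ty 0.1 tz 82.0 turn -0.00 rows 1.3
```

```bash
python3 -m crank '[{"tx":1,"ty":2,"tz":40,"turn":0},{"tx":1,"ty":2,"tz":70,"turn":0},{"tx":1,"ty":2,"tz":80,"turn":0},{"tx":1,"ty":2,"tz":81,"turn":0},{"tx":1,"ty":2,"tz":82,"turn":0}]' 
python3 -m crank '[{"tx":0,"ty":0,"tz":0.5,"turn":0},{"tx":0,"ty":0,"tz":1,"turn":0}]' 
python3 plan.py
```

```text
time: 20.62
position: [0.5074, 0.3552, 0.0338]
tool_rot: [0.074, 3.139, 0.002]
ft_force: [0.7, -1.0, -1.1]
grip_width: 0.593
grip_force: 35.0
time: 20.88
position: [0.5066, 0.3553, 0.0321]
tool_rot: [0.072, 3.14, 0.001]
ft_force: [0.0, -0.1, -1.3]
grip_width: 0.596
grip_force: 35.0
now [506.6 355.3  32.1] yaw 177.36 t 20.875 j7 0.95 tilt 0.07
```

```bash
python3 -m crank '[{"tx":0,"ty":0,"tz":0.5,"turn":0},{"tx":0,"ty":0,"tz":0.7,"turn":0}]' 
python3 -m crank '[{"tx":0,"ty":0,"tz":0,"turn":0},{"tx":0,"ty":0,"tz":0,"turn":0},{"tx":0,"ty":0,"tz":0,"turn":0}]' 66
python3 -m crank '[{"tx":0,"ty":0,"tz":-30,"turn":0},{"tx":0,"ty":0,"tz":-75,"turn":0},{"tx":0,"ty":0,"tz":-85,"turn":0}]' 
python3 plan.py 486,-4.5,110,198.5
```

```text
time: 21.12
position: [0.5066, 0.3553, 0.0319]
tool_rot: [0.072, 3.14, 0.001]
ft_force: [-2.9, -1.9, 6.7]
grip_width: 0.594
grip_force: 35.0
time: 21.5
position: [0.5062, 0.3549, 0.0305]
tool_rot: [-0.073, -3.141, 0.0]
ft_force: [0.4, 0.0, 0.0]
grip_width: 0.749
grip_force: 0.0
time: 21.88
position: [0.5081, 0.3561, 0.1191]
tool_rot: [0.073, 3.136, 0.006]
ft_force: [0.9, 0.8, 0.2]
grip_width: 0.758
grip_force: 0.0
now [508.1 356.1 119.1] yaw 177.34 t 21.875 j7 0.93 tilt 0.34
486,-4.5,110,198.5 tx 5.4 ty -361.3 tz 7.6 turn -4.23 rows 5.8
```

```bash
python3 -m crank '[{"tx":1,"ty":-55,"tz":2,"turn":-0.7},{"tx":2,"ty":-110,"tz":4,"turn":-1.4},{"tx":3,"ty":-165,"tz":6,"turn":-2.1},{"tx":4,"ty":-220,"tz":8,"turn":-2.8},{"tx":5,"ty":-275,"tz":8,"turn":-3.5}]' 72
python3 plan.py 486,-4.5,110,198.5; python3 blobs.py
```

```text
time: 22.5
position: [0.4877, 0.0786, 0.1068]
tool_rot: [0.409, -3.114, 0.0]
ft_force: [0.5, 0.7, 1.1]
grip_width: 0.828
grip_force: 0.0
now [487.7  78.6 106.8] yaw -165.03 t 22.5 j7 1.65 tilt 0.06
486,-4.5,110,198.5 tx 23.1 ty -79.9 tz -3.1 turn -0.71 rows 1.3
top [434. 189.] z0.061 [ 522.8 -342.8] [87.6 35.5] 1.4
top [210. 199.] z0.061 [505.4 355.7] [36.4 87.1] 83.8
top [328. 208.] z0.200 [490.5 -15.1] [15.  39.1] 80.9
scene [327. 213.] z0.052 [486.1  -4.2] [91.8 35.2] 19.2
scene [183. 218.] z0.057 [ 522.9 -344.2] [93.8 36.3] 3.1
scene [475. 213.] z0.057 [483.9 355.2] [48.9 34.1] 1.3
```

```bash
python3 -m crank '[{"tx":12,"ty":-42,"tz":-2,"turn":-0.4},{"tx":23,"ty":-78,"tz":-3,"turn":-0.7},{"tx":23,"ty":-80,"tz":-3,"turn":-0.7},{"tx":23,"ty":-80,"tz":-3,"turn":-0.7}]'
python3 -m crank '[{"tx":0,"ty":0,"tz":0,"turn":0},{"tx":0,"ty":0,"tz":0,"turn":0}]'
python3 plan.py 486,-4.5,26,198.5
```

```text
time: 23.1
position: [0.4867, -0.0019, 0.1102]
tool_rot: [0.501, -3.101, -0.001]
ft_force: [0.5, 0.1, 0.1]
grip_width: 0.826
grip_force: 0.0
time: 23.35
position: [0.4868, -0.0016, 0.1105]
tool_rot: [0.504, -3.101, -0.0]
ft_force: [-0.1, -0.7, 0.2]
grip_width: 0.827
grip_force: 0.0
now [486.8  -1.6 110.5] yaw -161.54 t 23.35 j7 1.88 tilt 0.02
486,-4.5,26,198.5 tx 1.6 ty -2.5 tz 84.5 turn -0.01 rows 1.4
```

```bash
python3 -m crank '[{"tx":1,"ty":-2.5,"tz":40,"turn":0},{"tx":1,"ty":-2.5,"tz":72,"turn":0},{"tx":1,"ty":-2.5,"tz":84,"turn":0},{"tx":1,"ty":-2.5,"tz":84,"turn":0}]' 
python3 -m crank '[{"tx":0,"ty":0,"tz":0,"turn":0},{"tx":0,"ty":0,"tz":0,"turn":0},{"tx":0,"ty":0,"tz":0,"turn":0},{"tx":0,"ty":0,"tz":0,"turn":0}]' 40 35
python3 -m crank '[{"tx":0,"ty":0,"tz":-45,"turn":0},{"tx":0,"ty":0,"tz":-82,"turn":0},{"tx":0,"ty":0,"tz":-84,"turn":0},{"tx":0,"ty":0,"tz":-84,"turn":0}]' 
python3 plan.py 555,-28.4,112,177.2
```

```text
time: 23.85
position: [0.4864, -0.0052, 0.0264]
tool_rot: [0.502, -3.1, 0.0]
ft_force: [1.1, 0.2, 0.5]
grip_width: 0.825
grip_force: 0.0
time: 24.35
position: [0.4874, -0.005, 0.0276]
tool_rot: [-0.501, 3.1, 0.001]
ft_force: [-1.3, 1.4, 4.9]
grip_width: 0.593
grip_force: 35.0
time: 24.85
position: [0.4859, -0.0055, 0.1097]
tool_rot: [0.501, -3.1, -0.0]
ft_force: [-0.6, 0.1, -1.9]
grip_width: 0.596
grip_force: 35.0
now [485.9  -5.5 109.7] yaw -161.65 t 24.85 j7 1.88 tilt 0.08
555,-28.4,112,177.2 tx -58.4 ty -43.5 tz -2.3 turn 4.23 rows 2.0
```

```bash
python3 -m crank '[{"tx":-18,"ty":-13,"tz":-1,"turn":1.2},{"tx":-36,"ty":-26,"tz":-2,"turn":2.5},{"tx":-50,"ty":-37,"tz":-2,"turn":3.6},{"tx":-58,"ty":-43,"tz":-2,"turn":4.2},{"tx":-58,"ty":-43.5,"tz":-2,"turn":4.2}]' 
python3 -m crank '[{"tx":0,"ty":0,"tz":0,"turn":0},{"tx":0,"ty":0,"tz":0,"turn":0},{"tx":0,"ty":0,"tz":0,"turn":0},{"tx":0,"ty":0,"tz":0,"turn":0}]' 
python3 plan.py 555,-28.4,111,177.2; python3 see.py
```

```text
time: 25.48
position: [0.5545, -0.0289, 0.1105]
tool_rot: [-0.072, -3.137, 0.002]
ft_force: [0.6, -0.6, -1.6]
grip_width: 0.591
grip_force: 35.0
time: 25.98
position: [0.5554, -0.0284, 0.1128]
tool_rot: [0.072, 3.14, 0.0]
ft_force: [-0.1, -0.3, -1.4]
grip_width: 0.593
grip_force: 35.0
now [555.4 -28.4 112.8] yaw 177.36 t 25.975 j7 1.63 tilt 0.03
555,-28.4,111,177.2 tx 0.4 ty -0.1 tz 1.8 turn 0.03 rows 0.0
859
0.51 37 -0.0487 -0.004 [0.1243 0.1366 0.1374]
0.52 28 -0.0522 -0.0147 [0.1225 0.1382 0.1389]
0.53 21 -0.0536 -0.0054 [0.1199 0.1304 0.134 ]
0.54 62 -0.0552 -0.005 [0.1211 0.1369 0.1376]
0.55 70 -0.0548 -0.0047 [0.1109 0.1361 0.1376]
0.56 115 -0.0611 -0.0022 [0.0894 0.1368 0.138 ]
0.57 123 -0.0551 -0.0041 [0.0906 0.1365 0.1375]
0.58 135 -0.0562 -0.0038 [0.0898 0.1366 0.1378]
0.59 259 -0.0561 -0.0054 [0.088  0.1352 0.137 ]
0.6 9 -0.033 -0.0053 [0.0924 0.123  0.1305]
[0.5123 0.5999]
```

```bash
python3 -m crank '[{"tx":-8,"ty":-0.4,"tz":1.5,"turn":0},{"tx":-16,"ty":-0.4,"tz":1.5,"turn":0},{"tx":-24,"ty":-0.4,"tz":1.5,"turn":0},{"tx":-30,"ty":-0.4,"tz":1.5,"turn":0}]' 
python3 -m crank '[{"tx":-4,"ty":0,"tz":0,"turn":0},{"tx":-8,"ty":0,"tz":0,"turn":0},{"tx":-12,"ty":0,"tz":0,"turn":0}]' 
python3 -m crank '[{"tx":-3,"ty":0,"tz":0,"turn":0},{"tx":-6,"ty":0,"tz":0,"turn":0},{"tx":-8,"ty":0,"tz":0,"turn":0}]' 
python3 plan.py
```

```text
time: 26.52
position: [0.5861, -0.0303, 0.1111]
tool_rot: [0.073, 3.141, -0.0]
ft_force: [0.9, 0.2, -1.9]
grip_width: 0.595
grip_force: 35.0
time: 26.9
position: [0.5975, -0.0308, 0.1112]
tool_rot: [-0.073, -3.141, -0.0]
ft_force: [0.4, 0.3, -1.5]
grip_width: 0.597
grip_force: 35.0
time: 27.28
position: [0.6055, -0.0312, 0.1112]
tool_rot: [0.073, 3.141, 0.0]
ft_force: [-0.8, 0.4, -2.0]
grip_width: 0.594
grip_force: 35.0
now [605.5 -31.2 111.2] yaw 177.35 t 27.275 j7 1.66 tilt 0.0
```

```bash
python3 -m crank '[{"tx":-5,"ty":0,"tz":0,"turn":0},{"tx":-10,"ty":0,"tz":0,"turn":0},{"tx":-15,"ty":0,"tz":0,"turn":0},{"tx":-20,"ty":0,"tz":0,"turn":0}]' 
python3 -m crank '[{"tx":-5,"ty":0,"tz":0,"turn":0},{"tx":-10,"ty":0,"tz":0,"turn":0},{"tx":-15,"ty":0,"tz":0,"turn":0},{"tx":-18,"ty":0,"tz":0,"turn":0}]' 
python3 plan.py
```

```text
time: 27.78
position: [0.6257, -0.0321, 0.1112]
tool_rot: [0.073, 3.141, -0.0]
ft_force: [0.1, 0.2, -1.8]
grip_width: 0.598
grip_force: 35.0
time: 28.28
position: [0.6437, -0.0329, 0.1111]
tool_rot: [0.073, 3.141, -0.0]
ft_force: [-0.8, 0.2, -3.0]
grip_width: 0.598
grip_force: 35.0
now [643.7 -32.9 111.1] yaw 177.35 t 28.275 j7 1.68 tilt 0.01
```

```bash
python3 -m crank '[{"tx":-5,"ty":0,"tz":0,"turn":0},{"tx":-10,"ty":0,"tz":0,"turn":0},{"tx":-15,"ty":0,"tz":0,"turn":0},{"tx":-20,"ty":0,"tz":0,"turn":0},{"tx":-24,"ty":0,"tz":0,"turn":0}]' 
python3 -m crank '[{"tx":-3,"ty":0,"tz":0,"turn":0},{"tx":-6,"ty":0,"tz":0,"turn":0},{"tx":-9,"ty":0,"tz":0,"turn":0},{"tx":-11,"ty":0,"tz":0,"turn":0}]' 
python3 plan.py
```

```text
time: 28.9
position: [0.6676, -0.034, 0.1111]
tool_rot: [0.073, 3.141, -0.0]
ft_force: [1.3, 0.5, -1.2]
grip_width: 0.595
grip_force: 35.0
time: 29.4
position: [0.6776, -0.0345, 0.111]
tool_rot: [-0.073, -3.139, -0.0]
ft_force: [-5.7, 0.9, 0.6]
grip_width: 0.595
grip_force: 35.0
now [677.6 -34.5 111. ] yaw 177.34 t 29.4 j7 1.69 tilt 0.12
```

Home again, at TCP x = 0.678 with 6 N of contact force, so it fits. It goes in the near half of the green tray.

```bash
python3 -m crank '[{"tx":8,"ty":0,"tz":0,"turn":0},{"tx":28,"ty":0,"tz":0,"turn":0},{"tx":53,"ty":0,"tz":0,"turn":0},{"tx":78,"ty":0,"tz":0,"turn":0},{"tx":103,"ty":0,"tz":0,"turn":0}]' 
python3 -m crank '[{"tx":22,"ty":0,"tz":0,"turn":0},{"tx":30,"ty":0,"tz":0,"turn":0},{"tx":30,"ty":0,"tz":0,"turn":0}]' 
python3 plan.py 403.6,358,120,177.5
```

```text
time: 30.02
position: [0.5743, -0.0298, 0.1113]
tool_rot: [0.073, 3.14, 0.0]
ft_force: [-0.8, -0.3, -1.9]
grip_width: 0.592
grip_force: 35.0
time: 30.4
position: [0.5456, -0.0283, 0.1115]
tool_rot: [0.072, 3.139, 0.001]
ft_force: [1.4, -0.3, -1.7]
grip_width: 0.59
grip_force: 35.0
now [545.6 -28.3 111.5] yaw 177.36 t 30.4 j7 1.62 tilt 0.08
403.6,358,120,177.5 tx 159.6 ty 379.3 tz -8.4 turn -0.03 rows 6.6
```

```bash
python3 -m crank '[{"tx":21,"ty":50,"tz":-4,"turn":0},{"tx":44,"ty":104,"tz":-8,"turn":0},{"tx":67,"ty":158,"tz":-8,"turn":0},{"tx":90,"ty":212,"tz":-8,"turn":0},{"tx":113,"ty":266,"tz":-8,"turn":0}]' 
python3 -m crank '[{"tx":21,"ty":52,"tz":0,"turn":0},{"tx":42,"ty":104,"tz":0,"turn":0},{"tx":47,"ty":113,"tz":0,"turn":0},{"tx":47,"ty":113,"tz":0,"turn":0},{"tx":47,"ty":113,"tz":0,"turn":0}]' 
python3 plan.py 403.6,358,33,177.5
```

```text
time: 31.02
position: [0.4452, 0.2448, 0.1197]
tool_rot: [0.073, 3.139, 0.002]
ft_force: [1.0, 0.2, -2.0]
grip_width: 0.593
grip_force: 35.0
time: 31.65
position: [0.4045, 0.3559, 0.1191]
tool_rot: [0.077, 3.14, -0.001]
ft_force: [-0.1, -0.3, -0.9]
grip_width: 0.594
grip_force: 35.0
now [404.5 355.9 119.1] yaw 177.19 t 31.65 j7 0.78 tilt 0.05
403.6,358,33,177.5 tx 1.0 ty 2.1 tz 86.1 turn -0.06 rows 1.4
```

```bash
python3 -m crank '[{"tx":1,"ty":1,"tz":40,"turn":0},{"tx":1,"ty":1,"tz":74,"turn":0},{"tx":1,"ty":1,"tz":84,"turn":0},{"tx":1,"ty":1,"tz":86,"turn":0},{"tx":1,"ty":1,"tz":86,"turn":0}]' 
python3 -m crank '[{"tx":0,"ty":0,"tz":0.5,"turn":0},{"tx":0,"ty":0,"tz":1,"turn":0}]' 
python3 plan.py
```

```text
time: 32.28
position: [0.4032, 0.3591, 0.0345]
tool_rot: [0.074, 3.139, 0.003]
ft_force: [-0.9, -0.3, -2.0]
grip_width: 0.594
grip_force: 35.0
time: 32.52
position: [0.4025, 0.3591, 0.0329]
tool_rot: [0.073, 3.14, 0.002]
ft_force: [0.5, -0.3, -3.0]
grip_width: 0.597
grip_force: 35.0
now [402.5 359.1  32.9] yaw 177.35 t 32.525 j7 0.79 tilt 0.09
```

```bash
python3 -m crank '[{"tx":0,"ty":0,"tz":0.7,"turn":0},{"tx":0,"ty":0,"tz":1.2,"turn":0}]' 
python3 -m crank '[{"tx":0,"ty":0,"tz":0,"turn":0},{"tx":0,"ty":0,"tz":0,"turn":0},{"tx":0,"ty":0,"tz":0,"turn":0}]' 66
python3 -m crank '[{"tx":0,"ty":0,"tz":-30,"turn":0},{"tx":0,"ty":0,"tz":-75,"turn":0},{"tx":0,"ty":0,"tz":-130,"turn":0},{"tx":0,"ty":-40,"tz":-180,"turn":0},{"tx":0,"ty":-90,"tz":-200,"turn":0}]' 
python3 -m crank '[{"tx":0,"ty":-55,"tz":0,"turn":0},{"tx":0,"ty":-110,"tz":0,"turn":0},{"tx":0,"ty":-165,"tz":0,"turn":0},{"tx":0,"ty":-180,"tz":0,"turn":0},{"tx":0,"ty":-180,"tz":0,"turn":0}]' 
python3 blobs.py; python3 -c "
from h import *
im,d=ctrl.get_image('top');cv2.imwrite('pics/end.png',im[:,:,::-1])"
```

```text
time: 32.78
position: [0.4024, 0.359, 0.0325]
tool_rot: [0.072, 3.14, 0.001]
ft_force: [-3.1, -3.1, 11.5]
grip_width: 0.593
grip_force: 35.0
time: 33.15
position: [0.4022, 0.3587, 0.0309]
tool_rot: [0.073, 3.141, 0.0]
ft_force: [-0.6, 0.7, -0.2]
grip_width: 0.746
grip_force: 0.0
time: 33.78
position: [0.3989, 0.2693, 0.2341]
tool_rot: [0.069, 3.137, 0.005]
ft_force: [0.7, 0.1, -0.1]
grip_width: 0.754
grip_force: 0.0
time: 34.4
position: [0.3897, 0.0887, 0.2311]
tool_rot: [0.076, 3.14, 0.002]
ft_force: [0.8, -0.2, 0.7]
grip_width: 0.756
grip_force: 0.0
top [434. 188.] z0.061 [ 523.1 -343.6] [87.4 35.4] 0.2
top [210. 199.] z0.062 [505.9 351. ] [36.7 86.9] 87.6
top [209. 232.] z0.061 [401.6 356.7] [34.  85.8] 88.0
scene [473. 198.] z0.057 [431.8 355.1] [ 35.1 154.2] 86.8
scene [183. 219.] z0.057 [ 525.3 -345.6] [92.1 33.1] 1.9
```

View pics/end.png

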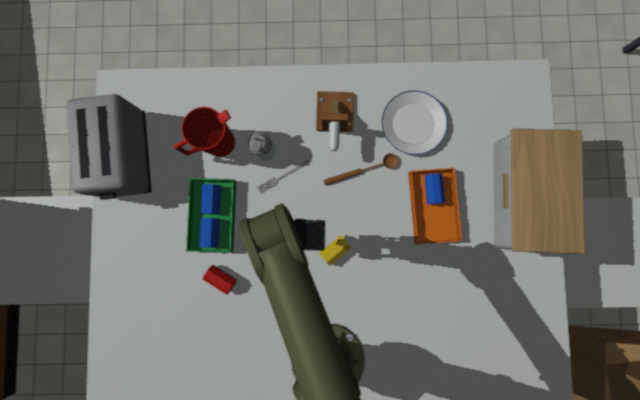

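The picture shows two sleeves end to end in the green tray at (210,199) and (209,232), and one in the orange tray at (434,188). The bystanders haven't moved and the gripper is clear.

```bash
python3 -c "
from bench import ctrl; print(ctrl.close_job())"
```

```text
the job is handed in; nothing more can be done
None
```

All three sleeves were tried and the job is handed in at about 34 s: two fit and lie end to end in the green tray, one stopped at the nose and lies in the orange tray, and the tableware was not disturbed.

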